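# Clear the inspection tray and hold the measuring tweezers at the set size over the cherry

### The arm

A 6-joint arm with a two-finger parallel gripper is mounted at the origin on the work surface. World frame = base frame: x ahead of the robot, y to its left, z up, the work surface at z = 0. Lengths are in m, angles in rad, forces in N, time in s.
With the tool pointing down it reaches from about 0.35 to 0.875 m from the base axis. Payload 4.2 kg.
Tool frame: the origin (TCP) lies midway between the tips of the shut fingers; the grasp point (between the pads) lies 19 mm behind it; z points along the fingers, y is the direction in which the jaws open and shut (so a half turn about z gives the same grasp; the last joint's range is limited). The gripper opens to 85 mm and grips with 20 to 120 N. Pads are 22 mm wide; open, the fingers measure 114 mm over their backs; the gripper's body (76 mm by 85 mm) begins 54 mm behind the grasp point. The pads swing forward as they close: fully open they stand 13 mm farther back than shut.
Start: joints at [-0.983, 0.385, 0.008, 0, -1.194, -0.259], TCP at [0.202, -0.591, 0.231] pointing down, gripper open.
Joint ranges: [-3.14, 3.14], [-1.21, 2.06], [-1.07, 1.41], [-3.16, 2.05], [-2.99, -0.16], [-3.1, 3.1]. Speed limits (rad/s): [2.79, 2.79, 3.14, 3.14, 3.14, 3.14].

### API

Orientations are given as a unit quaternion [x, y, z, w].
In Python, from bench import bot gives the robot as it stands.
- The arm moves only by the tool carry_out, never from a script. Its argument "increments" is text: rows parted by semicolons, each of 7 numbers parted by spaces: the turn, a rotation vector about the tool's x, y, z in degrees, then the shift along the tool's x, y, z in m, then the closure, from 0 (fully open) to 1 (shut). A call has 1 to 10 rows; each row shifts and turns the commanded pose from where the row before left it, along the tool's axes as they then stand; what a row does not reach is not made up. A row lasts 1/12 s, in which the tool goes at most 41.7 mm and 7.16 degrees, less where a joint would pass 70% of its speed; a pose out of reach is approached as far as the arm can. A call with a gripper value outside its range is refused whole. The fingers move at their own pace and stop on an object; "grip_force" is the grip in N (left out, the last holds). Time passes only in rows, so rows that do not move let the fingers close. It gives the time, the measured TCP pose, the force and the opening at its end, in the units of the state.
- bot.get_obs(): the state, without advancing time (a new reading comes with each control period).
- bot.capture(name): name is "side" or "top" or "wrist"; returns the picture (400x640x3 uint8, blue, green, red); there is no depth.
- bot.camera_model(name): a dict with "K" (3x3 intrinsics, pixels), "rvec" (rotation vector, rad) and "tvec" (3), from world to camera coordinates, as OpenCV has them. Camera axes: x right, y down, z forward; pixel columns grow to the right and rows downward; lengths in m; the calibration is good to about 2 mm. A picture is of the moment at which its call begins: read the wrist's pose just before it. camera_model takes no time and is no camera call; for the wrist camera it gives the pose at the moment of the call.
- bot.hand_in(): hands the job in, once; it reports no verdict.
Trained networks look in the newest picture that a camera, given by its name, has taken for a name from the list of things; names that differ only in an ending like _2 or _b are one class to them, and where a whole thing is asked for, a point or a joint stands for the part that bears it (a point fixed in the world has none). Each returns a list of dicts, best first, with "score" (0 to 1); they miss things now and then, are a little off and sometimes report something else, mostly with a low value. They report only what shows in the picture. A call takes as long as a camera call.
- bot.spot_in(camera, label): "xyz" ([x, y, z] in m, in the coordinates of the camera as it stood for that picture, good to about 4 mm: the middle of the surface that is visible of it).
The state is a dict: "t": time; "qpos": joint angles; "joint_velocities": joint speeds; "tau": joint torques, N m; "position": TCP position; "ee_rot": TCP orientation; "wrist_force": force on the tool from outside, world axes, zero at the start; "wrist_torque": the same for the moment, N m; "opening": finger opening in m.
Only numpy, scipy, OpenCV 4.12 (cv2) and the standard library are available. Lean on these libraries where they do the work, as an engineer would, in place of code of your own. Each camera call takes 0.05 s, during which the arm holds its last target.

### The job

Clear the inspection tray for a size check: first put both broken pieces of crate slat from the white tray into the waste bin. Then take the measuring tweezers off their rest by the ribbed finger grips, squeeze them until the moving leg stands over the line of the small limit rider on the scale, and hold them level and steady at that gap with the tips just above the cherry, one tip to each side of its middle and nothing but the gripper carrying them. Finish still holding them so for the photograph; do not shift the dish with the cherry or the other things on the table.

Things in the scene. Friction and masses are not known exactly. Their poses are not given: they have to be found in the camera images.
- tray: White plastic inspection tray, fixed, 280 (its x) x 260 (its y) mm, floor 3 mm thick, low rim 10 mm high above the table. Origin: centre of its underside, on the table. The dish, the two pieces of slat and one small jar stand in it.
- cherry_top (a point): Top of the single dark red cherry (27 mm across, its thin stem bent down to the side, highest point of the stem 3 mm above this point) which sits fixed in the middle of an open glass dish, 60 mm across and 12 mm high, loose on the tray floor.
- dish: The same glass dish with its cherry, 90 g. Origin: centre of its underside, 27.5 mm below point cherry_top. It must not be shifted.
- slat_long_center (a point): Centre, half-way up, of a piece of broken light wooden slat lying flat on the tray: 73 mm long in its x (a 50 x 24 mm middle with narrower splintered ends), 24 mm wide in its y, 18 mm high; 15 to 30 g. Z is up.
- slat_short_center (a point): Centre, half-way up, of a shorter chunk of the same wood on the tray: 46 mm long in its x (a 36 x 30 mm block from -18 to +18 mm with a splinter at its +x end), 30 mm wide in its y, 24 mm high; 15 to 30 g. Z is up.
- bin: Open waste bin of grey plastic, fixed on the table: 170 (its x) x 140 (its y) mm outside, 75 mm high, walls and floor 4 mm. Origin: centre of its underside.
- rest: Black instrument rest, fixed: a base plate 3 mm thick, 66 mm wide, with a rear saddle and a front bar, both 26 mm high, that carry the tweezers. Origin: on the table, under the middle of the finger grips; x to the tips. Base plate from x = -122 to +82 mm, saddle at x = -110 to -94 mm, front bar at x = 66 to 73 mm; free space beside the finger grips.
- tweezers_grip (a point): Midway between the two ribbed finger grips of the steel measuring tweezers (200 mm long, 100 g, loose on the rest), half-way up, 31 mm above the table. x: along the tweezers to the tips; y: across, the squeeze direction. Pivot 110 mm behind, tips 80 mm ahead and 2 mm lower at mid-height. The grips, one on each leg, are 34 mm long, 14 mm high, outer faces 42 mm apart when open.
- tip_fixed (a point): Inner face of the end of the fixed leg (-y side), at mid-height.
- tip_moving (a point): Inner face of the end of the moving leg (+y side), at mid-height. Tip gap = 40 mm - 190 mm x joint leg.
- tweezers: Head, fixed leg (-y side) and scale of the tweezers; the other leg (+y side) turns on the pivot. Origin: on the pivot axis at the legs' underside; x to the tips, z up. The scale is an aluminium arc 155 mm ahead of the pivot, below the moving leg, a line for every 5 mm of tip gap. Squeezed between parallel fingers both legs turn equally: the tips' midpoint stays on the fingers' centre line.
- leg (a joint): Squeeze of the tweezers in rad: 0 = sprung fully open (tip gap 40 mm), grows as they are squeezed, 0.19 = nearly shut. Width over the finger grips at their middle = 41.8 mm - 110 mm x this value. The spring pushes back at the finger grips with about 100 N per rad (6 to 11 N at the settings used); let go, it opens fully.
- rider (a joint): Setting of the limit rider in rad, on the same scale as joint leg: the moving leg stands exactly over the rider's line when joint leg equals joint rider. Between 0.060 and 0.110 (tip gap 28.6 to 19.1 mm); stiff, it stays where it is.
- rider_line (a point): Middle of the fine line on the limit rider, a small brass clip (6.5 mm wide along the arc) on the outer edge of the scale, 162.5 mm from the pivot.
- leg_line (a point): The point of the moving leg (middle of its 2 mm thickness, at its underside) 162.5 mm from the pivot: it coincides with point rider_line when the gap is right.
- magnifier: Bystander: hand magnifier, black, 80 mm across with a 105 mm handle towards its -x, lying on the table near the robot. Origin: under the lens.
- torch: Bystander: aluminium pocket torch, 115 mm long, lying on the table near the robot. Origin: underside, about its middle.
- jar_tray: Bystander: small capped glass jar, 34 mm across, 45 mm high, standing in a far corner of the tray. Origin: centre of its underside.
- jar_side: Bystander: capped glass jar, 48 mm across, 65 mm high, on the table beyond the bin or rest on the right. Origin: centre of its underside.
- alcohol: Bystander: white bottle, 56 mm across, 150 mm high, on the table far left. Origin: centre of its underside.
- tape: Bystander: roll of paper tape, 80 mm across, 24 mm high, on the table far right. Origin: centre of its underside.

How it is judged:
On the way, in this order (a step that is already met when the one before it is completed fails the run):
1. both pieces of slat lie in the waste bin (x of slat_long_center in the frame of bin between -0.081 and 0.081 m and y of slat_long_center in the frame of bin between -0.066 and 0.066 m and z of slat_long_center in the frame of bin between 0 and 0.06 m and x of slat_short_center in the frame of bin between -0.081 and 0.081 m and y of slat_short_center in the frame of bin between -0.066 and 0.066 m and z of slat_short_center in the frame of bin between 0 and 0.06 m), for 0.2 s.
2. the tweezers are lifted clear off their rest by the gripper alone (contact force between tweezers and the fingers above 1 N and contact force between tweezers and rest below 0.05 N and height (world z) of tweezers above 0.032 m), for 0.2 s.
At the end, for the whole second after the job is handed in: Slats in the bin; tweezers held by the finger grips (within 35 mm), by the fingers alone, still, level within 14 degrees; moving leg within 2 mm of the rider's line at the scale (2.3 mm of tip gap); each tip within 24 mm of the cherry's middle from above and 2 to 45 mm above its top (all of step 1 and distance between leg_line and rider_line below 0.002 m and velocity of joint leg between -0.03 and 0.03 rad/s and linear speed of tweezers below 0.02 m/s and angular speed of tweezers below 0.15 rad/s and horizontal distance between each of tip_fixed, tip_moving and cherry_top below 0.024 m and z of tip_fixed in the frame of cherry_top between 0.002 and 0.045 m and z of tip_moving in the frame of cherry_top between 0.002 and 0.045 m and angle between tweezers's own z axis and vertical below 0.25 rad and contact force between tweezers and the fingers above 1 N and contact force between tweezers and dish below 0.05 N and contact force between tweezers and tray below 0.05 N and contact force between tweezers and rest below 0.05 N and contact force between tweezers and jar_tray below 0.05 N and contact force between tweezers and bin below 0.05 N and distance between the grasp point and tweezers_grip below 0.035 m); the arm keeps its last pose, push and grip.
It fails at once if the dish with the cherry is shifted more than 10 mm (distance of dish from where it was at the start of the episode above 0.01 m).
It fails at once if another thing on the table is shifted more than 30 mm (distance of any of magnifier, torch, jar_tray, jar_side, alcohol, tape from where it was at the start of the episode above 0.03 m).
It also fails if it takes over 70 s, if anything falls off the work surface, if the arm or the gripper's body presses on something with over 40 N, if the wrist force passes 120 N, or if a joint passes its speed limit or range.

## Working session

There is one attempt and no reset: what is moved stays moved. The work goes in short steps, Python scripts to look and compute and a tool call to move; the robot and the scene stay as the last step left them, time stands still between calls to the robot, and variables do not carry over. Pictures are saved under pics/ and viewed, and the job is handed in when it is done.

Besides the shell and the picture viewer there is one more tool, called as a command line: name --argument value ..., lists and objects as JSON in quotes. carry_out: Moves the arm, as the interface text tells. Its arguments: {"type":"object","properties":{"increments":{"type":"string"},"grip_force":{"type":"number"}},"required":["increments"]}

```bash
ls; mkdir -p pics
cat > h.py <<'E'
import numpy as np, cv2, json
from bench import bot
from scipy.spatial.transform import Rotation as R
def cam(n):
    m=bot.camera_model(n); return np.array(m["K"],float),cv2.Rodrigues(np.array(m["rvec"],float))[0],np.array(m["tvec"],float).ravel()
def c2w(n,p,m=None):
    K,Rm,t=m or cam(n); return Rm.T@(np.array(p)-t)
def pix2w(n,u,v,z,m=None):
    K,Rm,t=m or cam(n); d=Rm.T@np.linalg.inv(K)@np.array([u,v,1.]); c=-Rm.T@t; return c+d*(z-c[2])/d[2]
def w2pix(n,p,m=None):
    K,Rm,t=m or cam(n); q=K@(Rm@np.array(p)+t); return q[:2]/q[2]
E
python3 - <<'E'
from h import *
print(bot.get_obs())
for n in ["side","top","wrist"]:
    cv2.imwrite(f"pics/{n}0.png",bot.capture(n))
for n in ["top","side"]:
  for l in ["tray","dish","slat_long_center","slat_short_center","bin","rest","tweezers","tweezers_grip","rider","cherry_top","jar_tray","jar_side","torch","magnifier","tape","alcohol"]:
    r=bot.spot_in(n,l)
    print(n,l,[(round(x["score"],2),c2w(n,x["xyz"]).round(3).tolist()) for x in r[:3]])
E
```

```text
pics
{'t': 0.0, 'qpos': array([-9.83417018e-01,  3.85558806e-01,  6.63414830e-03, -4.84748168e-04,
       -1.19401327e+00, -2.58588479e-01]), 'joint_velocities': array([ 0.00040302, -0.00124951,  0.00065611, -0.00100538,  0.00082085,
       -0.00122886]), 'tau': array([-1.92440006e-03, -3.92288196e+01,  1.88400275e+01,  4.18625593e+00,
       -4.70417464e-03, -5.72284875e-06]), 'position': array([ 0.20163118, -0.59096663,  0.2302256 ]), 'ee_rot': array([-1.63567616e-01,  9.86531519e-01,  1.06890037e-03, -2.34122633e-04]), 'wrist_force': array([0.07513987, 0.20868713, 0.37709374]), 'wrist_torque': array([ 0.00601989, -0.0218751 , -0.00950872]), 'opening': 0.08516819746153907}
top tray [(0.88, [0.593, 0.021, 0.006]), (0.28, [0.652, 0.002, 0.008])]
top dish [(0.58, [0.65, 0.006, 0.01]), (0.27, [0.429, -0.293, 0.038])]
top slat_long_center [(0.65, [0.665, -0.255, 0.067]), (0.45, [0.541, -0.033, 0.023]), (0.4, [0.347, 0.108, 0.023])]
top slat_short_center [(0.65, [0.55, 0.082, 0.029]), (0.44, [0.591, 0.021, 0.005])]
top bin [(0.83, [0.49, 0.341, 0.006]), (0.74, [0.443, -0.31, 0.038]), (0.
[... 873 characters left out ...]
 bin [(0.96, [0.504, 0.31, 0.046]), (0.63, [0.596, 0.025, 0.004]), (0.37, [0.432, -0.313, 0.033])]
side rest [(0.69, [0.417, -0.314, 0.002]), (0.2, [0.343, -0.126, 0.011])]
side tweezers [(0.56, [0.437, -0.315, 0.034])]
side tweezers_grip [(0.97, [0.436, -0.311, 0.034])]
side rider []
side cherry_top [(0.55, [0.645, 0.009, 0.015])]
side jar_tray [(0.68, [0.702, 0.114, 0.033]), (0.24, [0.342, -0.127, 0.011])]
side jar_side [(0.67, [0.671, -0.246, 0.037])]
side torch [(0.52, [0.671, -0.247, 0.036]), (0.25, [0.501, 0.313, 0.046])]
side magnifier [(0.69, [0.343, -0.128, 0.013])]
side tape [(0.85, [0.614, -0.418, 0.014])]
side alcohol [(0.96, [0.683, 0.301, 0.079]), (0.59, [0.705, 0.113, 0.035])]
```

View pics/top0.png

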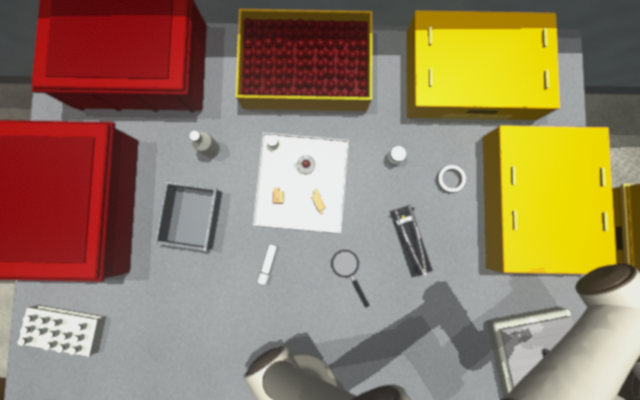

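View pics/side0.png

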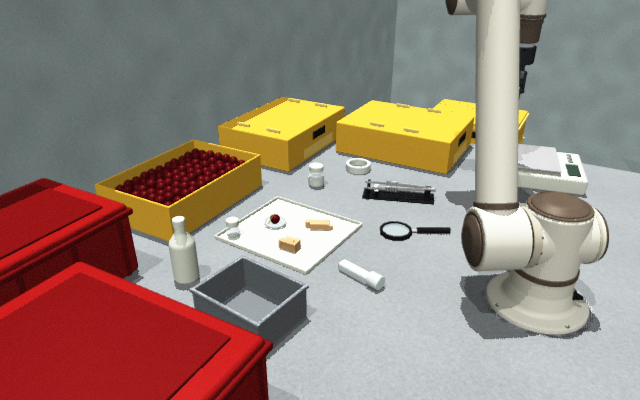

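View pics/wrist0.png

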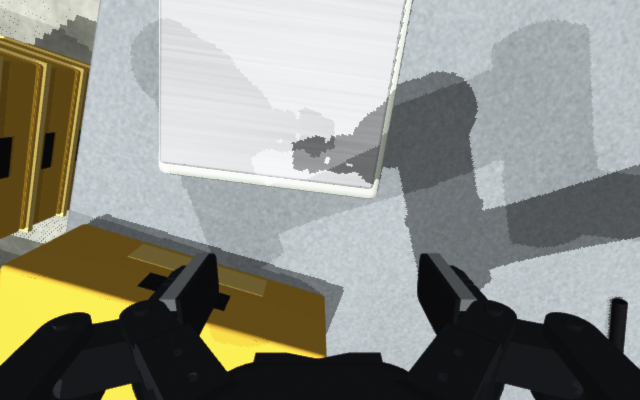

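Run:
```python
import cv2
im=cv2.imread("pics/top0.png")
a=cv2.resize(im[195:285,370:450],None,fx=6,fy=6,interpolation=cv2.INTER_CUBIC)
b=cv2.resize(im[125:240,245:355],None,fx=5,fy=5,interpolation=cv2.INTER_CUBIC)
cv2.imwrite("pics/c1.png",a);cv2.imwrite("pics/c2.png",b)
s=cv2.imread("pics/side0.png")
cv2.imwrite("pics/c3.png",cv2.resize(s[165:215,350:450],None,fx=7,fy=7,interpolation=cv2.INTER_CUBIC))
```

```text
(no output)
```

View pics/c1.png

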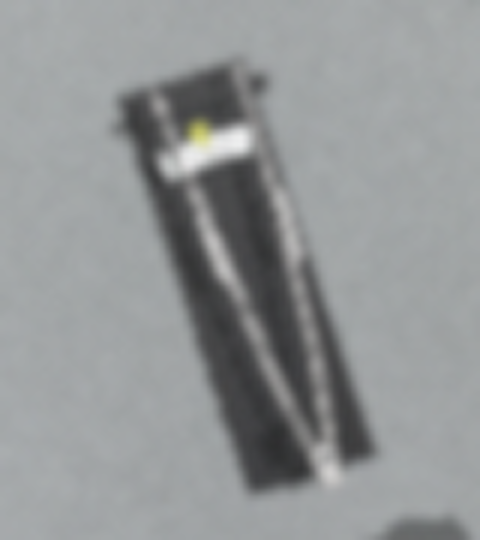

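View pics/c2.png

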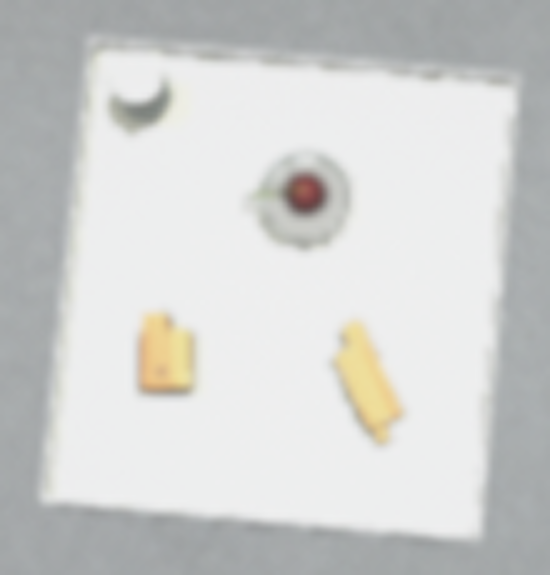

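View pics/c3.png

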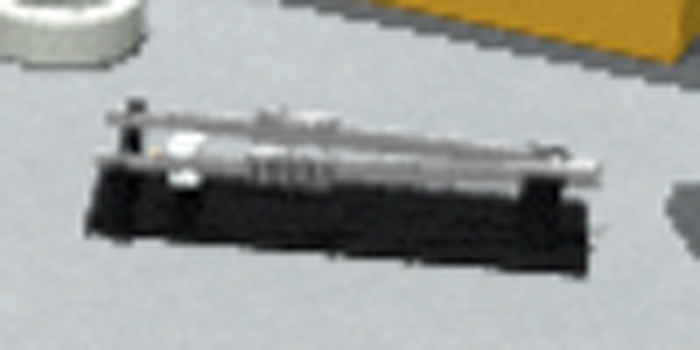

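```bash
python3 - <<'E'
from h import *
im=cv2.imread("pics/top0.png")
hsv=cv2.cvtColor(im,cv2.COLOR_BGR2HSV)
m=((hsv[...,0]>8)&(hsv[...,0]<30)&(hsv[...,1]>70)).astype(np.uint8)
m[:, :245]=0;m[:,355:]=0;m[:130]=0;m[240:]=0
n,l,s,c=cv2.connectedComponentsWithStats(m)
for i in range(1,n):
  if s[i,4]>20:
    ys,xs=np.where(l==i)
    z=0.021 if c[i][0]>300 else 0.027
    P=np.array([pix2w("top",x,y,z)[:2] for x,y in zip(xs,ys)])
    r=cv2.minAreaRect((P*1000).astype(np.float32)); print(s[i],c[i],P.mean(0).round(4),r)
    w,v=np.linalg.eigh(np.cov(P.T)); print(np.degrees(np.arctan2(v[1,1],v[0,1])))
def q(u,v,z): print((u,v),pix2w("top",u,v,z).round(4))
f=lambda X,Y:(245+X/5,125+Y/5)
for p in [(305,193)]: q(*f(*p),.0305)
for p in [(92,38),(520,75),(480,538),(40,500)]: q(*f(*p),.010)
g=lambda X,Y:(370+X/6,195+Y/6)
print("tw")
q(*g(326,470),.035); q(*g(158,100),.03);q(*g(240,75),.03)
q(*g(215,250),.038);q(*g(290,235),.038)
for p in [(120,95),(240,60),(378,457),(250,492)]: q(*g(*p),.003)
print("bin")
for p in [(166,183),(221,187),(208,251),(158,243)]: q(*p,.075)
E
python3 - <<'E'
import cv2
im=cv2.imread("pics/top0.png")
cv2.imwrite("pics/c4.png",cv2.resize(im[170:260,145:235],None,fx=6,fy=6,interpolation=cv2.INTER_CUBIC))
E
```

```text
[273 188  10  15 128] [277.3203125 195.796875 ] [0.5502 0.0838] ((552.5864868164062, 83.37060546875), (41.33507537841797, 26.33806037902832), 1.5604877471923828)
-169.70909493919274
[313 190  12  23 133] [318.03759398 201.09022556] [ 0.5374 -0.0355] ((537.4940795898438, -34.80296325683594), (66.37565612792969, 21.129457473754883), 25.354597091674805)
-159.77900712278807
(306.0, 163.6) [0.6465 0.0019 0.0305]
(263.4, 132.6) [0.7429 0.1332 0.01  ]
(349.0, 140.0) [ 0.7249 -0.1254  0.01  ]
(341.0, 232.6) [ 0.4465 -0.1048  0.01  ]
(253.0, 225.0) [0.4641 0.155  0.01  ]
tw
(424.3333333333333, 273.3333333333333) [ 0.3352 -0.3418  0.035 ]
(396.3333333333333, 211.66666666666666) [ 0.5099 -0.2634  0.03  ]
(410.0, 207.5) [ 0.5228 -0.3032  0.03  ]
(405.8333333333333, 236.66666666666666) [ 0.4381 -0.2888  0.038 ]
(418.3333333333333, 234.16666666666666) [ 0.4459 -0.3247  0.038 ]
(390.0, 210.83333333333334) [ 0.5138 -0.2503  0.003 ]
(410.0, 205.0) [ 0.5324 -0.31    0.003 ]
(433.0, 271.1666666666667) [ 0.3388 -0.3765  0.003 ]
(411.6666666666667, 277.0) [ 0.3208 -0.3138  0.003 ]
bin
(166, 183) [0.5755 0.3912 0.075 ]
(221, 187) [0.5671 0.2367 0.075 ]
(208, 251) [0.3889 0.2649 0.075 ]
(158, 243) [0.4083 0.4039 0.075 ]
```

View pics/c4.png

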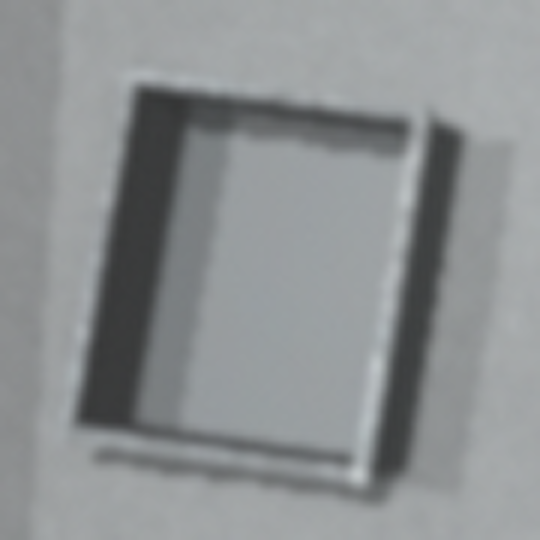

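```bash
cat >> h.py <<'E'
def plan(pos,yaw,obs=None):
    "target TCP pos, tool-x yaw (deg, mod 180), pointing down. prints needed tool-frame shift and turn"
    o=obs or bot.get_obs(); Rc=R.from_quat(o["ee_rot"])
    best=None
    for k in (0,180):
        y=np.radians(yaw+k); Rt=R.from_matrix(np.array([[np.cos(y),np.sin(y),0],[np.sin(y),-np.cos(y),0],[0,0,-1]]))
        rv=(Rc.inv()*Rt).as_rotvec(degrees=True)
        if best is None or np.linalg.norm(rv)<np.linalg.norm(best[0]): best=(rv,Rt)
    d=np.array(pos)-o["position"]
    print("t",round(o["t"],2),"pos",o["position"].round(4),"yaw",np.degrees(np.arctan2(Rc.as_matrix()[1,0],Rc.as_matrix()[0,0])).round(2),"open",round(o["opening"],4),"F",o["wrist_force"].round(2))
    print("turn",best[0].round(2),"shift(cur axes)",Rc.inv().apply(d).round(4),"shift(target axes)",best[1].inv().apply(d).round(4))
E
python3 - <<'E'
from h import *
plan([.5375,-.035,.15],24)
g=lambda X,Y:(145+X/6,170+Y/6)
C=np.array([pix2w("top",*g(*p),.075) for p in [(132,80),(430,113),(365,480),(75,430)]]);print(C.round(3),C.mean(0))
E
```

```text
t 1.75 pos [ 0.2018 -0.5915  0.2313] yaw -161.16 open 0.0857 F [ 0.02 -0.12  1.05]
turn [-0.    0.   -5.16] shift(cur axes) [-0.4974  0.4183  0.0813] shift(target axes) [-0.533   0.3719  0.0813]
[[0.575 0.388 0.075]
 [0.562 0.249 0.075]
 [0.392 0.271 0.075]
 [0.412 0.405 0.075]] [0.48494389 0.32834594 0.075     ]
```

carry_out --increments "0 0 -5.16 0 0 0 0; 0 0 0 -0.0296 0.02066 0.0045 0; 0 0 0 -0.0296 0.02066 0.0045 0; 0 0 0 -0.0296 0.02066 0.0045 0; 0 0 0 -0.0296 0.02066 0.0045 0; 0 0 0 -0.0296 0.02066 0.0045 0; 0 0 0 -0.0296 0.02066 0.0045 0; 0 0 0 -0.0296 0.02066 0.0045 0; 0 0 0 -0.0296 0.02066 0.0045 0; 0 0 0 -0.0296 0.02066 0.0045 0"

```text
t: 2.58
position: [0.3702, -0.3118, 0.191]
ee_rot: [-0.208, 0.978, -0.0, 0.0]
wrist_force: [-0.2, -0.9, 1.0]
opening: 0.0853
```

carry_out --increments "0 0 0 -0.0296 0.02066 0.0045 0.2; 0 0 0 -0.0296 0.02066 0.0045 0.2; 0 0 0 -0.0296 0.02066 0.0045 0.2; 0 0 0 -0.0296 0.02066 0.0045 0.2; 0 0 0 -0.0296 0.02066 0.0045 0.2; 0 0 0 -0.0296 0.02066 0.0045 0.2; 0 0 0 -0.0296 0.02066 0.0045 0.2; 0 0 0 -0.0296 0.02066 0.0045 0.2; 0 0 0 -0.0296 0.02066 0.0045 0.2; 0 0 0 0 0 0 0.2"

```text
t: 3.42
position: [0.5405, -0.0308, 0.1496]
ee_rot: [-0.211, 0.978, -0.0, 0.001]
wrist_force: [-0.8, -0.9, 0.1]
opening: 0.0686
```

Run:
```python
from h import *
plan([.5375,-.035,.006],24)
cv2.imwrite("pics/w1.png",bot.capture("wrist"))
m=bot.camera_model("wrist"); import pickle; pickle.dump(m,open("w1.pkl","wb"))
for l in ["slat_long_center","slat_short_center"]:
  print(l,[(round(x["score"],2),c2w("wrist",x["xyz"]).round(4).tolist()) for x in bot.spot_in("wrist",l)[:3]])
print(w2pix("wrist",[.5375,-.035,.021]))
```

```text
t 3.42 pos [ 0.5405 -0.0308  0.1496] yaw -155.69 open 0.0686 F [-0.84 -0.88  0.15]
turn [-0.04  0.1   0.31] shift(cur axes) [ 0.0047 -0.0025  0.1436] shift(target axes) [ 0.0045 -0.0026  0.1436]
slat_long_center [(0.86, [0.533, -0.0459, 0.0202]), (0.63, [0.502, -0.2649, 0.0282]), (0.41, [0.6561, -0.2451, 0.0224])]
slat_short_center [(0.61, [0.5397, 0.0738, 0.0282])]
[316.98229014 192.82546184]
```

View pics/w1.png

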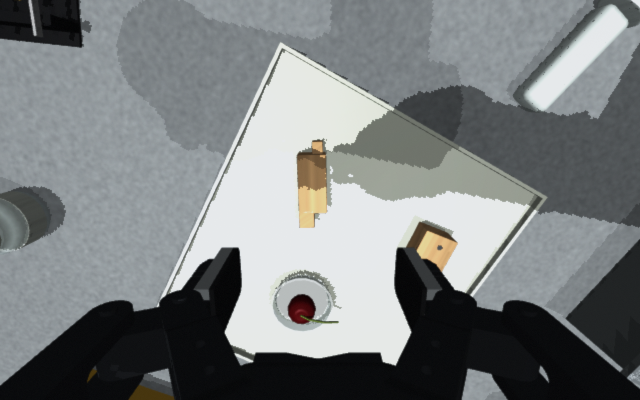

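Run:
```python
from h import *
o=bot.get_obs(); m=cam("wrist"); im=bot.capture("wrist"); cv2.imwrite("pics/w2.png",im)
print(o["position"],abs(o["joint_velocities"]).max())
hsv=cv2.cvtColor(im,cv2.COLOR_BGR2HSV)
mk=((hsv[...,0]>8)&(hsv[...,0]<30)&(hsv[...,1]>70)).astype(np.uint8)
n,l,s,c=cv2.connectedComponentsWithStats(mk)
for i in range(1,n):
  if s[i,4]>500: print(s[i],c[i],cv2.minAreaRect(np.argwhere(l==i)[:,::-1].astype(np.float32)),pix2w("wrist",*c[i],.021,m).round(4),pix2w("wrist",*c[i],.027,m).round(4))
plan([.5375,-.035,.006],24)
print(w2pix("wrist",[.6465,.0019,.0305],m))
a=cv2.resize(im[120:280,240:480],None,fx=3,fy=3); cv2.imwrite("pics/c5.png",a)
```

```text
[ 0.53712125 -0.03478338  0.1500981 ] 0.025329534751125187
[ 299  146   30   87 2017] [314.09172038 189.2796232 ] ((314.6690673828125, 189.16116333007812), (85.7061767578125, 28.966110229492188), 87.22978973388672) [ 0.5357 -0.0384  0.021 ] [ 0.5343 -0.039   0.027 ]
[ 412  227   47   48 1223] [435.23630417 248.30744072] ((433.69232177734375, 249.03848266601562), (42.916015625, 35.101829528808594), 29.744882583618164) [0.5411 0.0798 0.021 ] [0.5396 0.0767 0.027 ]
t 3.62 pos [ 0.5369 -0.0354  0.1503] yaw -156.02 open 0.0682 F [0.79 0.15 0.19]
turn [ 0.01 -0.03 -0.02] shift(cur axes) [-8.000e-04  1.000e-04  1.443e-01] shift(target axes) [-8.000e-04  1.000e-04  1.443e-01]
[305.04272382 318.80890998]
```

View pics/c5.png

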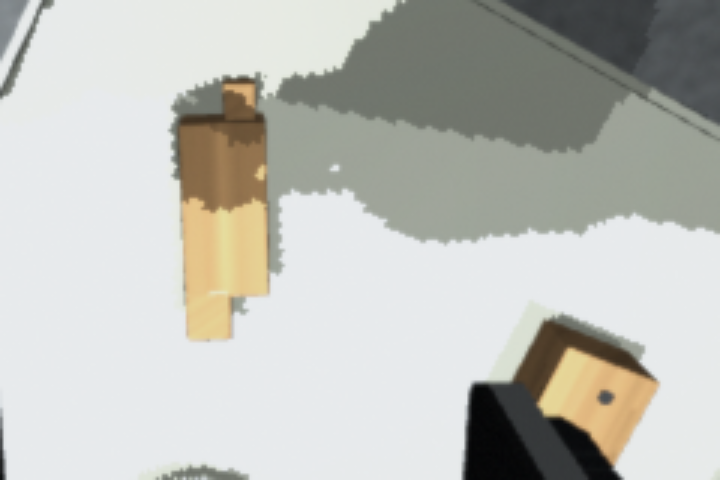

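carry_out --increments "0 0 0 0.001 0.0015 0.029 0.2; 0 0 0 0 0 0.029 0.2; 0 0 0 0 0 0.029 0.2; 0 0 0 0 0 0.029 0.2; 0 0 0 0 0 0.022 0.2; 0 0 0 0 0 0.006 0.2; 0 0 0 0 0 0 0.2"

```text
t: 4.2
position: [0.5344, -0.0354, 0.0052]
ee_rot: [-0.207, 0.978, -0.0, -0.002]
wrist_force: [-0.4, -0.7, 0.3]
opening: 0.0681
```

carry_out --increments "0 0 0 0 0 0 1; 0 0 0 0 0 0 1; 0 0 0 0 0 0 1; 0 0 0 0 0 0 1; 0 0 0 0 0 0 1; 0 0 0 0 0 0 1; 0 0 0 0 0 0 1" --grip_force 40

```text
t: 4.78
position: [0.537, -0.0339, 0.008]
ee_rot: [-0.208, 0.978, -0.0, 0.002]
wrist_force: [-0.6, 0.2, 7.1]
opening: 0.0231
```

Run:
```python
from h import *
plan([.485,.328,.15],24)
```

```text
t 4.78 pos [ 0.537  -0.0339  0.008 ] yaw -155.96 open 0.0231 F [-0.61  0.24  7.11]
turn [-0.06  0.17  0.04] shift(cur axes) [-0.1003  0.3516 -0.142 ] shift(target axes) [-0.0997  0.3518 -0.142 ]
```

carry_out --increments "0 0 0 0 0 -0.03 1; 0 0 0 0 0 -0.04 1; 0 0 0 0 0 -0.04 1; 0 0 0 0 0 -0.035 1; 0 0 6.2 0 0 0 1; 0 0 6.2 0 0 0 1; 0 0 6.2 0 0 0 1; 0 0 6.2 0 0 0 1; 0 0 6.2 0 0 0 1; 0 0 0 0 0 0 1"

```text
t: 5.62
position: [0.5356, -0.034, 0.1517]
ee_rot: [0.062, 0.998, 0.0, 0.0]
wrist_force: [-0.5, -0.5, -0.2]
opening: 0.0232
```

Run:
```python
from h import *
plan([.488,.35,.15],-7)
```

```text
t 5.62 pos [ 0.5356 -0.034   0.1517] yaw 172.9 open 0.0232 F [-0.53 -0.47 -0.21]
turn [ 0.02  0.03 -0.1 ] shift(cur axes) [0.0947 0.3752 0.0018] shift(target axes) [0.094  0.3753 0.0017]
```

carry_out --increments "0 0 0 0.0094 0.0375 0 1; 0 0 0 0.0094 0.0375 0 1; 0 0 0 0.0094 0.0375 0 1; 0 0 0 0.0094 0.0375 0 1; 0 0 0 0.0094 0.0375 0 1; 0 0 0 0.0094 0.0375 0 1; 0 0 0 0.0094 0.0375 0 1; 0 0 0 0.0094 0.0375 0 1; 0 0 0 0.0094 0.0375 0 1; 0 0 0 0.0 0.0 0 1"

```text
t: 6.45
position: [0.4927, 0.3174, 0.1515]
ee_rot: [0.056, 0.998, 0.001, 0.001]
wrist_force: [1.1, -0.5, -0.5]
opening: 0.0227
```

Run:
```python
from h import *
plan([.488,.35,.05],-7)
cv2.imwrite("pics/s3.png",bot.capture("side"));cv2.imwrite("pics/t3.png",bot.capture("top"))
```

```text
t 6.45 pos [0.4927 0.3174 0.1515] yaw 173.52 open 0.0227 F [ 1.06 -0.47 -0.54]
turn [0.16 0.13 0.52] shift(cur axes) [0.0086 0.0316 0.1016] shift(target axes) [0.0087 0.0318 0.1015]
```

View pics/s3.png

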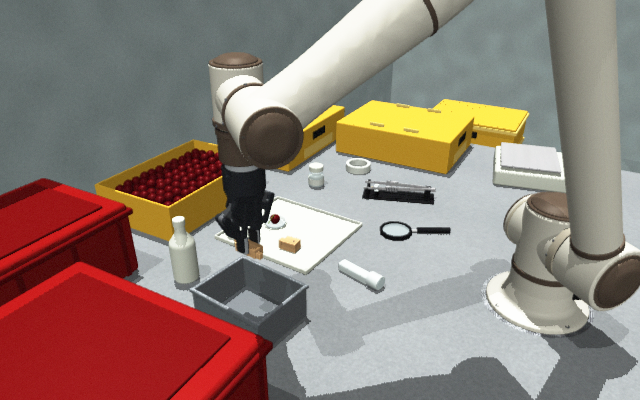

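carry_out --increments "0 0 0 0.0045 0.018 0 1; 0 0 0 0 0 0 1; 0 0 0 0 0 0.03 1; 0 0 0 0 0 0.04 1; 0 0 0 0 0 0.025 1; 0 0 0 0 0 0 1; 0 0 0 0 0 0 0.5; 0 0 0 0 0 0 0.5; 0 0 0 0 0 0 0.5; 0 0 0 0 0 0 0.5"

```text
t: 7.38
position: [0.4918, 0.3305, 0.0586]
ee_rot: [0.061, 0.998, 0.002, 0.001]
wrist_force: [-0.3, 0.1, -0.0]
opening: 0.0427
```

carry_out --increments "0 0 0 0 0 -0.03 0.5; 0 0 0 0 0 -0.04 0.5; 0 0 0 0 0 -0.03 0.4; 0 0 0 0 0 0 0.3; 0 0 0 0 0 0 0.3"

```text
t: 7.8
position: [0.4918, 0.3308, 0.1602]
ee_rot: [0.061, 0.998, 0.003, 0.002]
wrist_force: [-1.0, -0.7, -0.5]
opening: 0.06
```

Run:
```python
from h import *
plan([.5505,.0825,.15],2)
cv2.imwrite("pics/s4.png",cv2.resize(bot.capture("side")[200:360,150:350],None,fx=3.5,fy=3.5))
```

```text
t 7.8 pos [0.4918 0.3308 0.1602] yaw 173.01 open 0.06 F [-1.01 -0.7  -0.49]
turn [ 0.35  0.28 -8.99] shift(cur axes) [-0.0885 -0.2394  0.009 ] shift(target axes) [-0.05   -0.2502  0.0102]
```

View pics/s4.png

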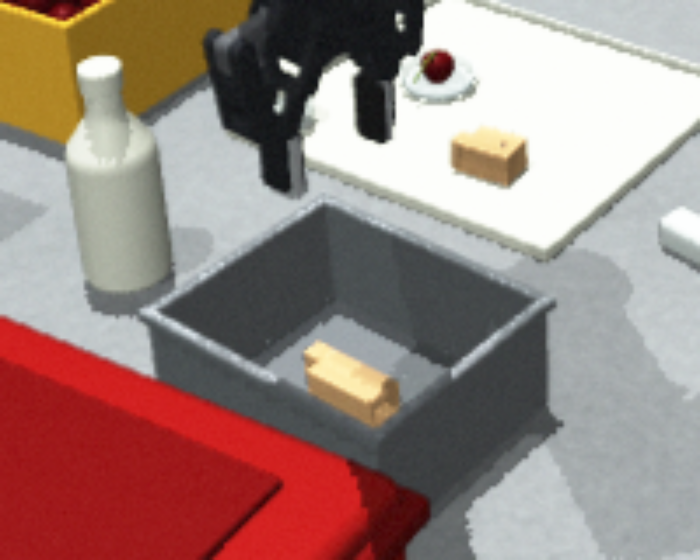

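carry_out --increments "0 0 -4.5 0 0 0 0.2; 0 0 -4.5 0 0 0 0.2; 0 0 0 -0.00714 -0.03574 0.0015 0.2; 0 0 0 -0.00714 -0.03574 0.0015 0.2; 0 0 0 -0.00714 -0.03574 0.0015 0.2; 0 0 0 -0.00714 -0.03574 0.0015 0.2; 0 0 0 -0.00714 -0.03574 0.0015 0.2; 0 0 0 -0.00714 -0.03574 0.0015 0.2; 0 0 0 -0.00714 -0.03574 0.0015 0.2; 0 0 0 0 0 0 0.2"

```text
t: 8.68
position: [0.5485, 0.076, 0.144]
ee_rot: [-0.014, 1.0, -0.001, -0.002]
wrist_force: [0.4, -0.2, 0.3]
opening: 0.0684
```

Run:
```python
from h import *
bot.capture("top");bot.capture("top")
m=cam("wrist"); im=bot.capture("wrist")
for x in bot.spot_in("wrist","slat_short_center")[:2]: print(x["score"],c2w("wrist",x["xyz"],m).round(4))
cv2.imwrite("pics/w5.png",im)
hsv=cv2.cvtColor(im,cv2.COLOR_BGR2HSV)
mk=((hsv[...,0]>8)&(hsv[...,0]<30)&(hsv[...,1]>70)).astype(np.uint8)
n,l,s,c=cv2.connectedComponentsWithStats(mk)
for i in range(1,n):
  if s[i,4]>500: print(s[i],c[i],cv2.minAreaRect(np.argwhere(l==i)[:,::-1].astype(np.float32)),pix2w("wrist",*c[i],.027,m).round(4))
plan([.5505,.0825,.01],2)
print(w2pix("wrist",[.5505,.0825,.027],m))
```

```text
0.84 [0.5501 0.081  0.0303]
[ 604   88   36   91 1548] [626.50064599 142.94832041] ((633.9990234375, 136.15634155273438), (29.470722198486328, 93.40743255615234), 21.209226608276367) [0.4988 0.3142 0.027 ]
[ 303  169   37   60 1959] [321.72281776 196.24144972] ((320.9999694824219, 198.49998474121094), (35.99999237060547, 58.99999237060547), 0.0) [0.5486 0.0823 0.027 ]
t 8.88 pos [0.5489 0.0815 0.1451] yaw -177.99 open 0.0685 F [-0.28  0.71  0.21]
turn [-0.02 -0.08  0.01] shift(cur axes) [-0.0018  0.001   0.1351] shift(target axes) [-0.0016  0.0009  0.1351]
[321.89253077 198.55152193]
```

View pics/w5.png

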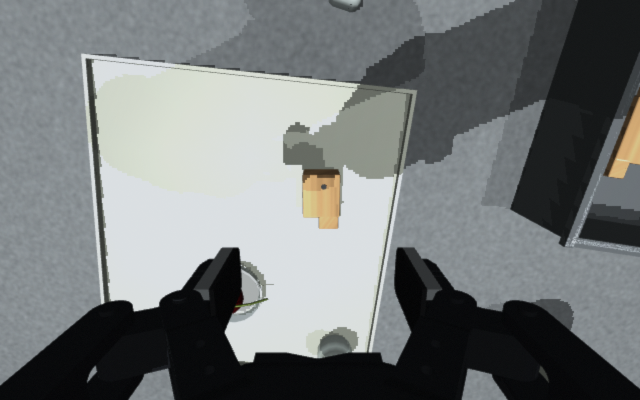

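carry_out --increments "0 0 0 0 0.001 0.03 0.2; 0 0 0 0 0 0.035 0.2; 0 0 0 0 0 0.035 0.2; 0 0 0 0 0 0.024 0.2; 0 0 0 0 0 0.009 0.2; 0 0 0 0 0 0 0.2; 0 0 0 0 0 0 0.2"

```text
t: 9.47
position: [0.5499, 0.0834, 0.0133]
ee_rot: [-0.018, 1.0, -0.0, 0.0]
wrist_force: [0.6, 0.1, 0.4]
opening: 0.0685
```

carry_out --increments "0 0 0 0 0 0 1; 0 0 0 0 0 0 1; 0 0 0 0 0 0 1; 0 0 0 0 0 0 1; 0 0 0 0 0 0 1; 0 0 0 0 0 0 1"

```text
t: 9.97
position: [0.5505, 0.0828, 0.0146]
ee_rot: [-0.018, 1.0, 0.001, 0.002]
wrist_force: [-1.5, 1.4, 7.2]
opening: 0.0289
```

carry_out --increments "0 0 0 0 0 -0.03 1; 0 0 0 0 0 -0.04 1; 0 0 0 0 0 -0.04 1; 0 0 0 0 0 -0.03 1; 0 0 3 0 0 0 1; 0 0 6 0 0 0 1; 0 0 0 0 0 0 1"

```text
t: 10.55
position: [0.5493, 0.0823, 0.1539]
ee_rot: [0.062, 0.998, 0.001, 0.001]
wrist_force: [-0.2, -0.4, -1.0]
opening: 0.0288
```

Run:
```python
from h import *
plan([.48,.305,.15],-7)
```

```text
t 10.55 pos [0.5493 0.0823 0.1539] yaw 172.87 open 0.0288 F [-0.19 -0.4  -1.04]
turn [ 0.08  0.09 -0.13] shift(cur axes) [0.0964 0.2124 0.004 ] shift(target axes) [0.0959 0.2126 0.0039]
```

carry_out --increments "0 0 0 0.0138 0.0304 0 1; 0 0 0 0.0138 0.0304 0 1; 0 0 0 0.0138 0.0304 0 1; 0 0 0 0.0138 0.0304 0 1; 0 0 0 0.0138 0.0304 0 1; 0 0 0 0.0138 0.0304 0 1; 0 0 0 0.0138 0.0304 0 1; 0 0 0 0 0 0 1; 0 0 0 0 0 0 1; 0 0 0 0 0 0 1"

```text
t: 11.38
position: [0.479, 0.305, 0.1523]
ee_rot: [0.06, 0.998, -0.001, -0.0]
wrist_force: [-0.6, -1.0, -0.7]
opening: 0.0288
```

carry_out --increments "0 0 0 0 0 0.03 1; 0 0 0 0 0 0.03 1; 0 0 0 0 0 0.025 1; 0 0 0 0 0 0 1; 0 0 0 0 0 0 0.48; 0 0 0 0 0 0 0.48; 0 0 0 0 0 0 0.48; 0 0 0 0 0 0 0.48"

```text
t: 12.05
position: [0.4804, 0.306, 0.0697]
ee_rot: [0.061, 0.998, 0.001, 0.001]
wrist_force: [-0.0, -0.0, -0.2]
opening: 0.0447
```

carry_out --increments "0 0 0 0 0 -0.03 0.48; 0 0 0 0 0 -0.03 0.48; 0 0 0 0 0 -0.03 0.4; 0 0 0 0 0 -0.03 0.3; 0 0 0 0 0 -0.03 0.3; 0 0 0 0 0 0 0.3"

```text
t: 12.55
position: [0.4825, 0.3076, 0.2266]
ee_rot: [0.06, 0.998, 0.005, 0.006]
wrist_force: [1.5, 0.9, 0.7]
opening: 0.0602
```

Run:
```python
from h import *
cv2.imwrite("pics/s6.png",cv2.resize(bot.capture("side")[200:360,150:350],None,fx=3.5,fy=3.5))
o=bot.get_obs();print(o["t"],o["position"],o["opening"])
t=bot.capture("top");cv2.imwrite("pics/t6.png",cv2.resize(t[120:280,150:450],None,fx=2.6,fy=2.6,interpolation=cv2.INTER_CUBIC))
```

```text
12.6 [0.48106426 0.30682372 0.22325523] 0.05993400532859472
```

View pics/s6.png

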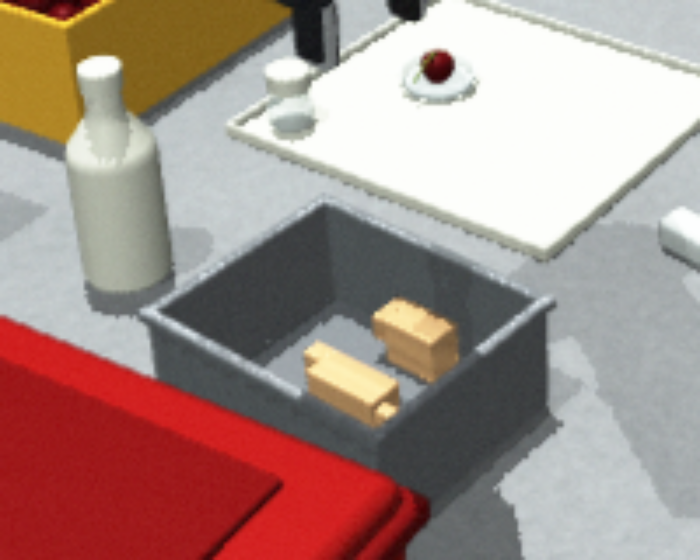

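View pics/t6.png

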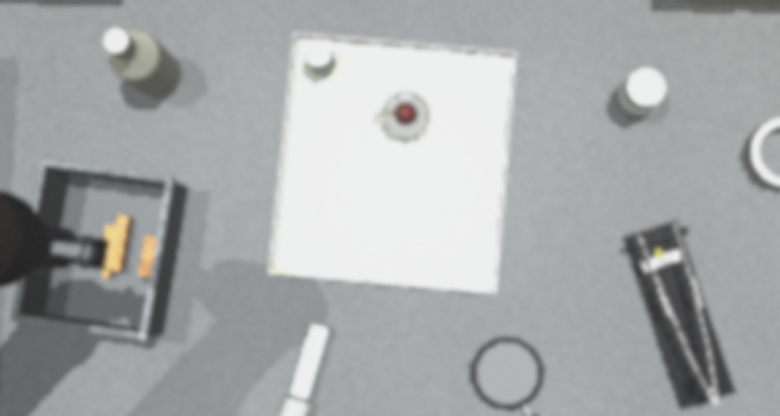

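Run:
```python
from h import *
plan([.44,-.308,.16],18)
```

```text
t 12.65 pos [0.4798 0.3059 0.2205] yaw 173.0 open 0.0598 F [ 0.14 -0.44 -1.07]
turn [  0.23   0.23 -25.  ] shift(cur axes) [-0.0351 -0.6145  0.0577] shift(target axes) [ 0.2276 -0.5715  0.0605]
```

carry_out --increments "0 0 -6.25 0 0 0 0.2; 0 0 -6.25 0 0 0 0.2; 0 0 -6.25 0 0 0 0.1; 0 0 -6.25 0 0 0 0.1; 0 0 0 0.01264 -0.03175 0.0034 0.1; 0 0 0 0.01264 -0.03175 0.0034 0.1; 0 0 0 0.01264 -0.03175 0.0034 0.1; 0 0 0 0.01264 -0.03175 0.0034 0.1; 0 0 0 0.01264 -0.03175 0.0034 0.1; 0 0 0 0.01264 -0.03175 0.0034 0.1"

```text
t: 13.48
position: [0.4649, 0.0989, 0.1964]
ee_rot: [-0.157, 0.988, -0.0, -0.001]
wrist_force: [1.3, -0.1, 0.8]
opening: 0.0765
```

carry_out --increments "0 0 0 0.01264 -0.03175 0.0034 0.1; 0 0 0 0.01264 -0.03175 0.0034 0.1; 0 0 0 0.01264 -0.03175 0.0034 0.1; 0 0 0 0.01264 -0.03175 0.0034 0.1; 0 0 0 0.01264 -0.03175 0.0034 0.1; 0 0 0 0.01264 -0.03175 0.0034 0.1; 0 0 0 0.01264 -0.03175 0.0034 0.1; 0 0 0 0.01264 -0.03175 0.0034 0.1; 0 0 0 0.01264 -0.03175 0.0034 0.1; 0 0 0 0.01264 -0.03175 0.0034 0.1"

```text
t: 14.32
position: [0.4428, -0.2417, 0.1624]
ee_rot: [-0.156, 0.988, 0.0, -0.001]
wrist_force: [1.3, -0.2, 0.3]
opening: 0.0768
```

carry_out --increments "0 0 0 0.01264 -0.03175 0.0034 0.1; 0 0 0 0.01264 -0.03175 0.0034 0.1; 0 0 0 0 0 0 0.1; 0 0 0 0 0 0 0.1; 0 0 0 0 0 0 0.1"

```text
t: 14.73
position: [0.4388, -0.3083, 0.1557]
ee_rot: [-0.156, 0.988, 0.001, -0.001]
wrist_force: [-0.7, 0.2, -0.2]
opening: 0.077
```

Run:
```python
from h import *
bot.capture("top")
m=cam("wrist"); im=bot.capture("wrist")
import pickle; pickle.dump(m,open("w7.pkl","wb"))
cv2.imwrite("pics/w7.png",im); plan([.44,-.308,.16],18)
for l in ["tweezers_grip","rider_line","tip_fixed","rest","tweezers"]:
  print(l,[(round(x["score"],2),c2w("wrist",x["xyz"],m).round(4).tolist()) for x in bot.spot_in("wrist",l)[:3]])
```

```text
t 14.83 pos [ 0.4394 -0.3076  0.1564] yaw -161.94 open 0.0768 F [-0.66  1.12  0.57]
turn [ 0.03 -0.02  0.06] shift(cur axes) [-0.0004 -0.0006 -0.0036] shift(target axes) [-0.0004 -0.0006 -0.0036]
tweezers_grip [(0.93, [0.442, -0.3097, 0.0344])]
rider_line []
tip_fixed [(0.75, [0.4388, -0.3106, 0.0327])]
rest [(0.55, [0.4124, -0.3165, -0.0011])]
tweezers [(0.63, [0.4397, -0.3097, 0.0352])]
```

View pics/w7.png

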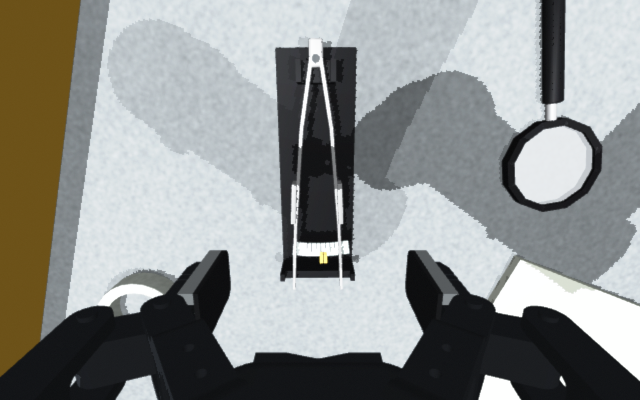

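Run:
```python
import cv2
im=cv2.imread("pics/w7.png")
cv2.imwrite("pics/c7.png",cv2.resize(im[230:295,275:365],None,fx=8,fy=8,interpolation=cv2.INTER_NEAREST))
cv2.imwrite("pics/c8.png",cv2.resize(im[35:235,270:360],None,fx=3,fy=3,interpolation=cv2.INTER_NEAREST))
```

```text
(no output)
```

View pics/c7.png

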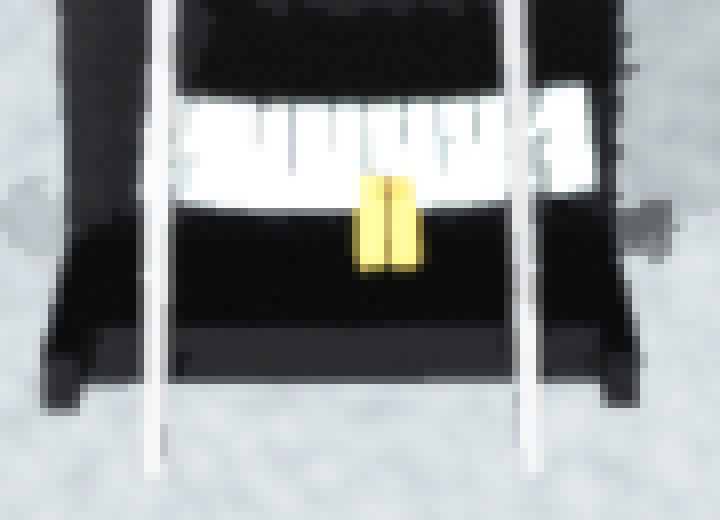

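View pics/c8.png

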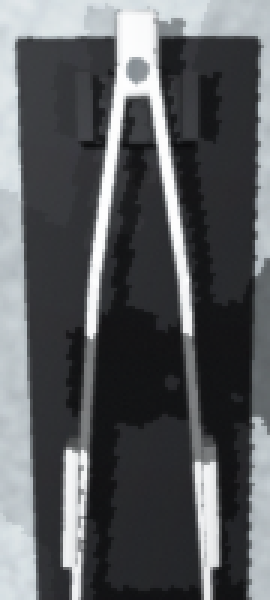

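Run:
```python
from h import *
import pickle; m=pickle.load(open("w7.pkl","rb"))
print("cam pos",(-m[1].T@m[2]).round(4))
P=lambda u,v,z:pix2w("wrist",u,v,z,m)
tl=P(294.2,288.5,.032);tr=P(341.5,288.5,.032);tm=(tl+tr)/2
print("tips",tl.round(4),tr.round(4),np.linalg.norm(tl-tr))
for zp in(.032,.036,.042):
  pv=P(315.5,58,zp); d=tm-pv; print("pivot",zp,pv.round(4),"len",np.linalg.norm(d[:2]),"yaw",np.degrees(np.arctan2(d[1],d[0])))
d=(tm-P(315.5,58,.036))[:2];d/=np.linalg.norm(d); pv=tm[:2]-190*d/1000
print("pivot from tips",pv,"grip",pv+.11*d)
gl=P(270+68/3,35+510/3,.038);gr=P(270+214/3,35+515/3,.038);print("grips",gl,gr,(gl+gr)/2,np.linalg.norm(gl-gr))
def ang(p): v=p[:2]-pv; return np.arctan2(d[0]*v[1]-d[1]*v[0],d@v),np.linalg.norm(v)
for z in (.020,.023,.026,.028):
  a,r=ang(P(323.6,258,z)); print("rider z",z,a,r)
for z in (.026,.031,.034,.036):
  for (u,v) in((339.9,258),): a,r=ang(P(u,v,z)); print("leg z",z,a,r)
a=ang(tr);b=ang(tl);print(a,b)
```

```text
cam pos [ 0.372  -0.3302  0.2984]
tips [ 0.5282 -0.3006  0.032 ] [ 0.5152 -0.2606  0.032 ] 0.042066561872403284
pivot 0.032 [ 0.3412 -0.3413  0.032 ] len 0.190397178376914 yaw 18.58816172226089
pivot 0.036 [ 0.3417 -0.3411  0.036 ] len 0.1899064221079222 yaw 18.585082908489753
pivot 0.042 [ 0.3424 -0.3409  0.042 ] len 0.18917028873926697 yaw 18.58043473573199
pivot from tips [ 0.34157578 -0.3411532 ] grip [ 0.44583944 -0.30609482]
grips [ 0.45253232 -0.32457121  0.038     ] [ 0.44169948 -0.28671758  0.038     ] [ 0.4471159 -0.3056444  0.038    ] 0.03937318730460632
rider z 0.02 0.03276367806954037 0.16626060524415692
rider z 0.023 0.032738385026512294 0.16481682031468023
rider z 0.026 0.032712644936480864 0.16337303549250673
rider z 0.028 0.03269523062943782 0.1624105123387505
leg z 0.026 0.12037010641690069 0.16462407664712977
leg z 0.031 0.12000674723753721 0.1621919193268352
leg z 0.034 0.119783453436365 0.1607326354623225
leg z 0.036 0.11963232466415637 0.1597597840727329
(np.float64(0.11012063285323823), np.float64(0.19137836988610454)) (np.float64(-0.11037291280510694), np.float64(0.19094270699248958))
```

Run:
```python
from h import *
plan([.4455,-.3062,.011],18.6)
```

```text
t 15.08 pos [ 0.4399 -0.3078  0.1569] yaw -161.92 open 0.077 F [ 0.63  0.1  -0.7 ]
turn [-0.01  0.02 -0.52] shift(cur axes) [-0.0058 -0.0002  0.1459] shift(target axes) [-0.0058 -0.0003  0.1459]
```

carry_out --increments "0 0 -0.5 -0.006 0 0.02 0.2; 0 0 0 0 0 0.03 0.2; 0 0 0 0 0 0.03 0.2; 0 0 0 0 0 0.03 0.2; 0 0 0 0 0 0.02 0.2; 0 0 0 0 0 0.01 0.2; 0 0 0 0 0 0.006 0.2; 0 0 0 0 0 0 0.2; 0 0 0 0 0 0 0.2"

```text
t: 15.83
position: [0.4462, -0.3069, 0.0115]
ee_rot: [-0.161, 0.987, -0.001, 0.001]
wrist_force: [-0.3, -1.2, 0.2]
opening: 0.0684
```

Run:
```python
from h import *
plan([.4455,-.3062,.011],18.6)
im=bot.capture("wrist"); cv2.imwrite("pics/w8.png",im)
s=bot.capture("side"); cv2.imwrite("pics/s8.png",cv2.resize(s[120:230,330:460],None,fx=5,fy=5,interpolation=cv2.INTER_CUBIC))
```

```text
t 15.83 pos [ 0.4462 -0.3069  0.0115] yaw -161.46 open 0.0684 F [-0.32 -1.16  0.21]
turn [-0.07  0.07 -0.06] shift(cur axes) [0.0005 0.0009 0.0005] shift(target axes) [0.0005 0.0009 0.0005]
```

View pics/w8.png

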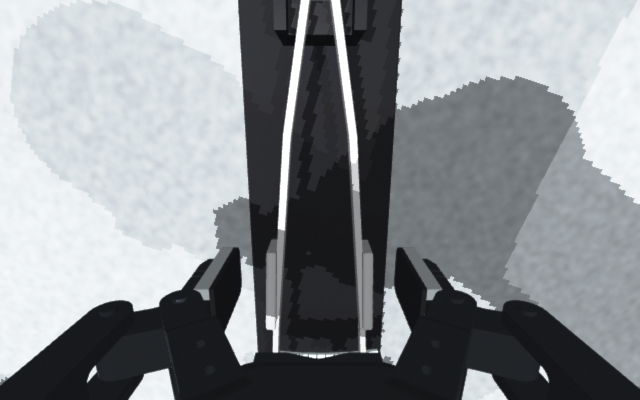

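View pics/s8.png

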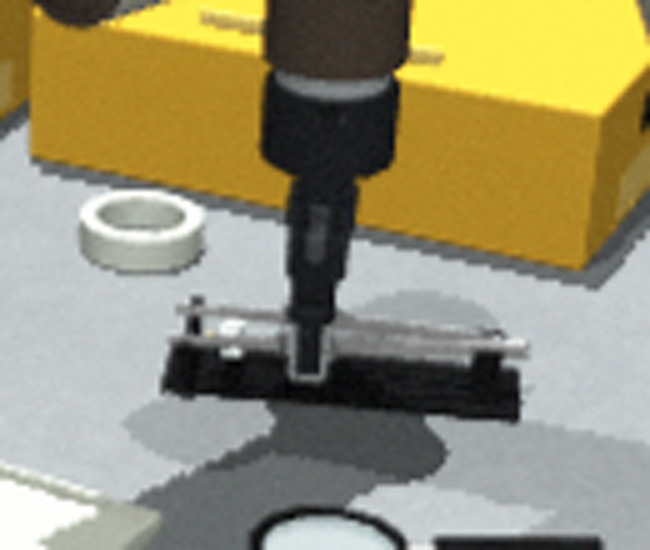

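Run:
```python
from h import *
o=bot.get_obs();print(o["qpos"].round(3),o["t"])
```

```text
[-0.303  0.506 -0.451  0.    -0.61  -0.945] 15.9333
```

carry_out --increments "0 0 0 0 0 -0.03 0.2; 0 0 0 0 0 -0.04 0.2; 0 0 0 0 0 -0.02 0.2; 0 0 -7 0 0 0 0.2; 0 0 -7 0 0 0 0.2; 0 0 -7 0 0 0 0.2; 0 0 -7 0 0 0 0.2; 0 0 -7 0 0 0 0.2; 0 0 -7 0 0 0 0.2; 0 0 -7 0 0 0 0.2"

```text
t: 16.77
position: [0.4458, -0.3068, 0.1021]
ee_rot: [-0.558, 0.83, -0.001, 0.001]
wrist_force: [0.4, 0.7, -1.1]
opening: 0.0683
```

carry_out --increments "0 0 -7 0 0 0 0.2; 0 0 -7 0 0 0 0.2; 0 0 -7 0 0 0 0.2; 0 0 -7 0 0 0 0.2; 0 0 -7 0 0 0 0.2; 0 0 -7 0 0 0 0.2; 0 0 -7 0 0 0 0.2; 0 0 -7 0 0 0 0.2; 0 0 -7 0 0 0 0.2; 0 0 -7 0 0 0 0.2"

```text
t: 17.6
position: [0.4458, -0.3069, 0.1021]
ee_rot: [0.933, -0.36, 0.001, -0.0]
wrist_force: [-1.0, 0.3, 0.3]
opening: 0.0681
```

carry_out --increments "0 0 -7 0 0 0 0.2; 0 0 -7 0 0 0 0.2; 0 0 -7 0 0 0 0.2; 0 0 -7 0 0 0 0.2; 0 0 -7 0 0 0 0.2; 0 0 -7 0 0 0 0.2; 0 0 -7 0 0 0 0.2; 0 0 -7 0 0 0 0.2; 0 0 0 0 0 0 0.2; 0 0 0 0 0 0 0.2"

```text
t: 18.43
position: [0.4457, -0.3068, 0.1017]
ee_rot: [0.993, 0.116, 0.001, 0.0]
wrist_force: [-0.3, 1.3, -0.3]
opening: 0.0689
```

Run:
```python
from h import *
plan([.4455,-.3062,.011],18.6)
im=bot.capture("wrist"); cv2.imwrite("pics/w9.png",im)
```

```text
t 18.43 pos [ 0.4457 -0.3068  0.1017] yaw 13.32 open 0.0689 F [-0.31  1.34 -0.29]
turn [ 0.07 -0.1  -5.28] shift(cur axes) [-0.0002 -0.0007  0.0907] shift(target axes) [ 0.     -0.0006  0.0907]
```

View pics/w9.png

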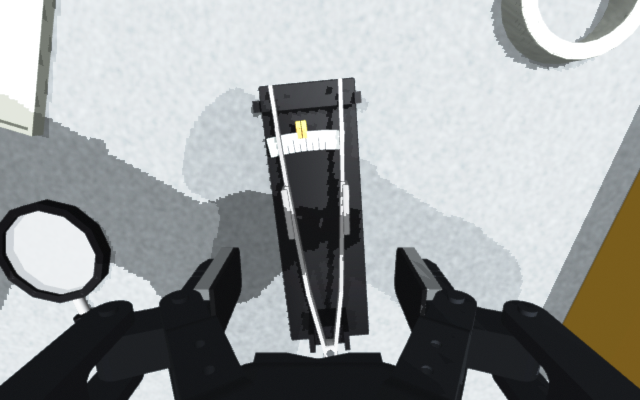

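carry_out --increments "0 0 -5.3 0 -0.0006 0 0.2; 0 0 0 0 0 0.03 0.2; 0 0 0 0 0 0.03 0.2; 0 0 0 0 0 0.02 0.2; 0 0 0 0 0 0.0105 0.2; 0 0 0 0 0 0 0.2; 0 0 0 0 0 0 0.45; 0 0 0 0 0 0 0.45; 0 0 0 0 0 0 0.45"

```text
t: 19.23
position: [0.4463, -0.3065, 0.0117]
ee_rot: [0.987, 0.163, 0.001, 0.001]
wrist_force: [1.0, 0.2, 0.7]
opening: 0.0468
```

Run:
```python
from h import *
plan([.4455,-.3062,.011],18.6)
im=bot.capture("wrist"); cv2.imwrite("pics/w10.png",im)
```

```text
t 19.23 pos [ 0.4463 -0.3065  0.0117] yaw 18.79 open 0.0468 F [1.01 0.2  0.67]
turn [ 0.12 -0.15  0.19] shift(cur axes) [-0.0007 -0.0006  0.0007] shift(target axes) [-0.0007 -0.0006  0.0007]
```

View pics/w10.png

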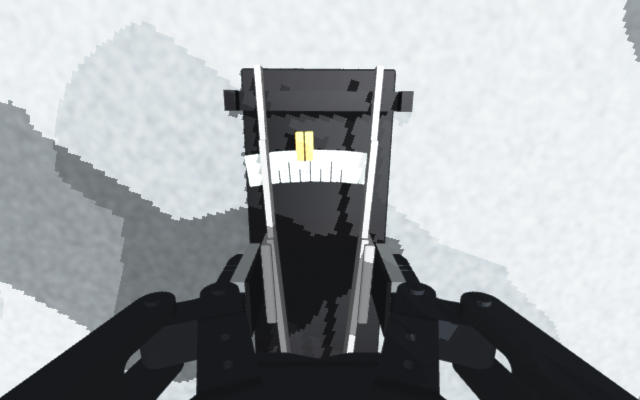

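Scale, rider line (~304,146) and moving leg (~264,146) are in view. Now squeeze.

carry_out --increments "0 0 0 0 0 0 0.53; 0 0 0 0 0 0 0.53; 0 0 0 0 0 0 0.62; 0 0 0 0 0 0 0.62; 0 0 0 0 0 0 0.62; 0 0 0 0 0 0 0.62"

```text
t: 19.78
position: [0.4468, -0.3068, 0.0124]
ee_rot: [0.987, 0.164, 0.002, 0.001]
wrist_force: [-0.8, 0.7, 10.6]
opening: 0.0329
```

Run:
```python
from h import *
plan([.4455,-.3062,.011],18.6)
im=bot.capture("wrist"); cv2.imwrite("pics/w11.png",cv2.resize(im[50:270,220:420],None,fx=3,fy=3,interpolation=cv2.INTER_NEAREST)[:600])
```

```text
t 19.78 pos [ 0.4468 -0.3068  0.0124] yaw 18.82 open 0.0329 F [-0.78  0.73 10.55]
turn [ 0.18 -0.18  0.22] shift(cur axes) [-0.001  -0.001   0.0014] shift(target axes) [-0.001  -0.001   0.0014]
```

View pics/w11.png

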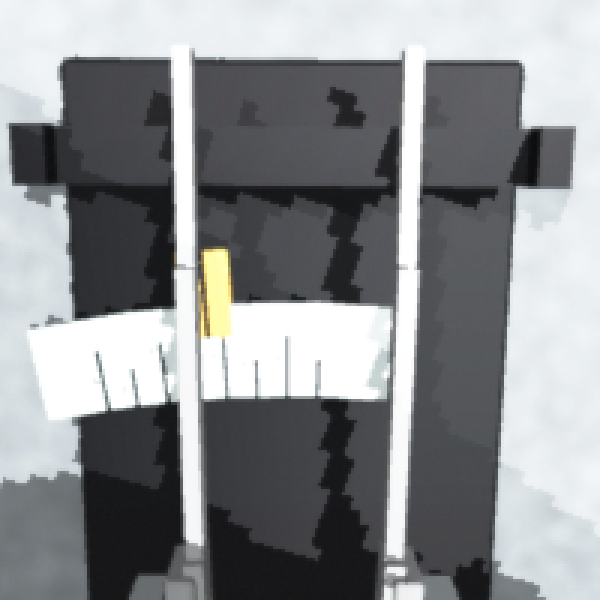

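carry_out --increments "0 0 0 0 0 -0.002 0.63; 0 0 0 0 0 -0.004 0.63; 0 0 0 0 0 -0.008 0.63; 0 0 0 0 0 -0.012 0.63; 0 0 0 0 0 -0.014 0.63; 0 0 0 0 0 -0.012 0.63; 0 0 0 0 0 -0.006 0.63; 0 0 0 0 0 -0.002 0.63; 0 0 0 0 0 0 0.63; 0 0 0 0 0 0 0.63"

```text
t: 20.67
position: [0.4447, -0.3058, 0.0696]
ee_rot: [0.987, 0.163, -0.0, -0.0]
wrist_force: [0.7, 0.6, -1.4]
opening: 0.0315
```

Run:
```python
from h import *
plan([.4455,-.3062,.071],18.6)
im=bot.capture("wrist"); cv2.imwrite("pics/w12f.png",im);cv2.imwrite("pics/w12.png",cv2.resize(im[50:270,220:420],None,fx=3,fy=3,interpolation=cv2.INTER_NEAREST)[:600])
s=bot.capture("side"); cv2.imwrite("pics/s12.png",cv2.resize(s[100:230,330:460],None,fx=4.6,fy=4.6,interpolation=cv2.INTER_CUBIC))
```

```text
t 20.67 pos [ 0.4447 -0.3058  0.0696] yaw 18.78 open 0.0315 F [ 0.74  0.6  -1.39]
turn [-0.05  0.04  0.18] shift(cur axes) [ 0.0007  0.0006 -0.0014] shift(target axes) [ 0.0007  0.0006 -0.0014]
```

View pics/w12.png

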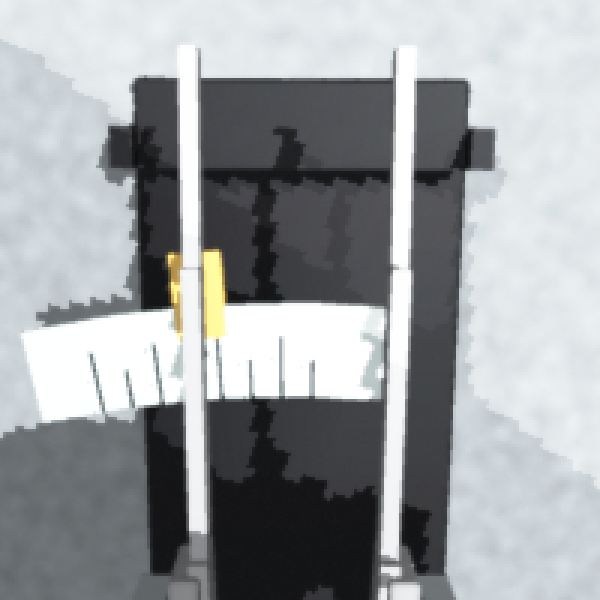

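View pics/s12.png

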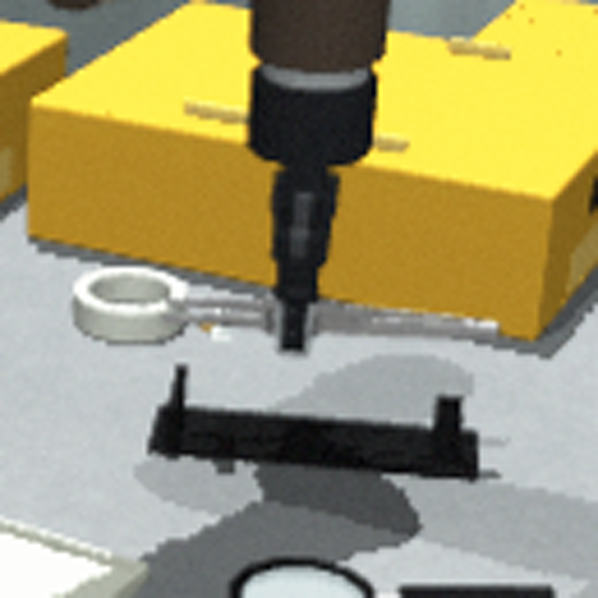

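Run:
```python
from h import *
o=bot.get_obs(); m=cam("wrist")
P=lambda u,v,z:pix2w("wrist",u,v,z,m)
for z in(.083,.086,.090):
  a,b=P(282.7,66,z),P(355.3,66,z); t=(a+b)/2; d=t-o["position"]; Rc=R.from_quat(o["ee_rot"])
  print(z,a.round(4),b.round(4),"gap+2",np.linalg.norm(a-b).round(4),"tool-frame mid",Rc.inv().apply(d).round(4))
# cherry
def red(im,x0,x1,y0,y1):
  h=cv2.cvtColor(im,cv2.COLOR_BGR2HSV); k=(((h[...,0]<6)|(h[...,0]>170))&(h[...,1]>110)).astype(np.uint8); q=np.zeros_like(k);q[y0:y1,x0:x1]=k[y0:y1,x0:x1]
  n,l,s,c=cv2.connectedComponentsWithStats(q); i=1+np.argmax(s[1:,4]); return s[i],c[i]
T=cv2.imread("pics/top0.png");S=cv2.imread("pics/side0.png")
st,ct=red(T,295,317,150,175); ss,cs=red(S,262,290,205,235); print(st,ct,ss,cs)
def Pm(n): K,Rm,t=cam(n); return K@np.c_[Rm,t]
X=cv2.triangulatePoints(Pm("top"),Pm("side"),ct.reshape(2,1),cs.reshape(2,1)).ravel(); X=X[:3]/X[3]; print("cherry centre",X)
print("at z=.017 top",pix2w("top",*ct,.017),"side",pix2w("side",*cs,.017))
w=cv2.imread("pics/w2.png"); print(red(w,250,350,280,340))
```

```text
0.083 [ 0.5169 -0.2684  0.083 ] [ 0.5252 -0.2929  0.083 ] gap+2 0.0259 tool-frame mid [ 0.0805  0.0008 -0.0138]
0.086 [ 0.5167 -0.2688  0.086 ] [ 0.5248 -0.2927  0.086 ] gap+2 0.0253 tool-frame mid [ 0.0802  0.0008 -0.0168]
0.09 [ 0.5164 -0.2693  0.09  ] [ 0.5243 -0.2924  0.09  ] gap+2 0.0245 tool-frame mid [ 0.0798  0.0007 -0.0208]
[305 162   3   3   8] [306.125 163.125] [272 215   7   8  44] [275.20454545 218.68181818]
cherry centre [0.64971271 0.00173184 0.01923406]
at z=.017 top [0.65054648 0.00202371 0.017     ] side [ 0.65172844 -0.00155467  0.017     ]
(array([292, 300,  26,  28, 539], dtype=int32), array([303.89795918, 313.19294991]))
```

Run:
```python
from h import *
plan([.574,-.0235,.09],18.8)
```

```text
t 20.77 pos [ 0.4446 -0.3058  0.0693] yaw 18.79 open 0.0319 F [ 0.28 -0.06 -1.05]
turn [-0.07  0.08 -0.01] shift(cur axes) [ 0.2134 -0.2256 -0.0207] shift(target axes) [ 0.2135 -0.2256 -0.0207]
```

carry_out --increments "0 0 0 0.0043 -0.0045 -0.004 0.63; 0 0 0 0.0064 -0.0068 -0.006 0.63; 0 0 0 0.0096 -0.0102 -0.006 0.63; 0 0 0 0.0117 -0.0124 -0.005 0.63; 0 0 0 0.0128 -0.0135 0 0.63; 0 0 0 0.0128 -0.0135 0 0.63; 0 0 0 0.0128 -0.0135 0 0.63; 0 0 0 0.0128 -0.0135 0 0.63; 0 0 0 0.0128 -0.0135 0 0.63; 0 0 0 0.0128 -0.0135 0 0.63"

```text
t: 21.6
position: [0.5118, -0.1606, 0.0916]
ee_rot: [0.987, 0.164, 0.0, 0.0]
wrist_force: [-0.7, -0.1, -2.1]
opening: 0.0318
```

carry_out --increments "0 0 0 0.0128 -0.0135 0 0.63; 0 0 0 0.0128 -0.0135 0 0.63; 0 0 0 0.0128 -0.0135 0 0.63; 0 0 0 0.0128 -0.0135 0 0.63; 0 0 0 0.0128 -0.0135 0 0.63; 0 0 0 0.0117 -0.0124 0 0.63; 0 0 0 0.0096 -0.0102 0 0.63; 0 0 0 0.0085 -0.009 0 0.63; 0 0 0 0.0064 -0.0068 0 0.63; 0 0 0 0.0043 -0.0045 0 0.63"

```text
t: 22.43
position: [0.5749, -0.0229, 0.0912]
ee_rot: [0.987, 0.164, 0.0, 0.0]
wrist_force: [-0.1, -0.2, -1.1]
opening: 0.0317
```

carry_out --increments "0 0 0 0 0 0 0.63; 0 0 0 0 0 0 0.63; 0 0 0 0 0 0 0.63"

```text
t: 22.68
position: [0.5741, -0.0246, 0.091]
ee_rot: [0.987, 0.163, -0.0, -0.0]
wrist_force: [-0.7, -0.3, -0.4]
opening: 0.032
```

Run:
```python
from h import *
plan([.574,-.0235,.038],18.8)
m=cam("wrist");im=bot.capture("wrist"); cv2.imwrite("pics/w13.png",im)
import pickle; pickle.dump(m,open("w13.pkl","wb"))
h=cv2.cvtColor(im,cv2.COLOR_BGR2HSV); k=(((h[...,0]<6)|(h[...,0]>170))&(h[...,1]>110)&(h[...,2]>30)).astype(np.uint8)
n,l,s,c=cv2.connectedComponentsWithStats(k); i=1+np.argmax(s[1:,4]); print(s[i],c[i],pix2w("wrist",*c[i],.017,m))
s=bot.capture("side"); cv2.imwrite("pics/s13.png",cv2.resize(s[120:260,200:400],None,fx=4,fy=4,interpolation=cv2.INTER_CUBIC))
```

```text
t 22.68 pos [ 0.5741 -0.0246  0.091 ] yaw 18.75 open 0.032 F [-0.67 -0.32 -0.36]
turn [-0.01  0.04 -0.05] shift(cur axes) [ 0.0003 -0.001   0.053 ] shift(target axes) [ 0.0003 -0.0011  0.053 ]
[ 296   62   42   42 1271] [317.22265932  82.42800944] [0.64989042 0.00120827 0.017     ]
```

View pics/w13.png

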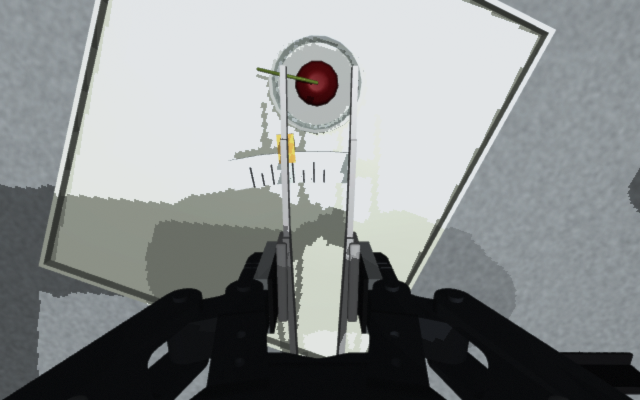

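View pics/s13.png

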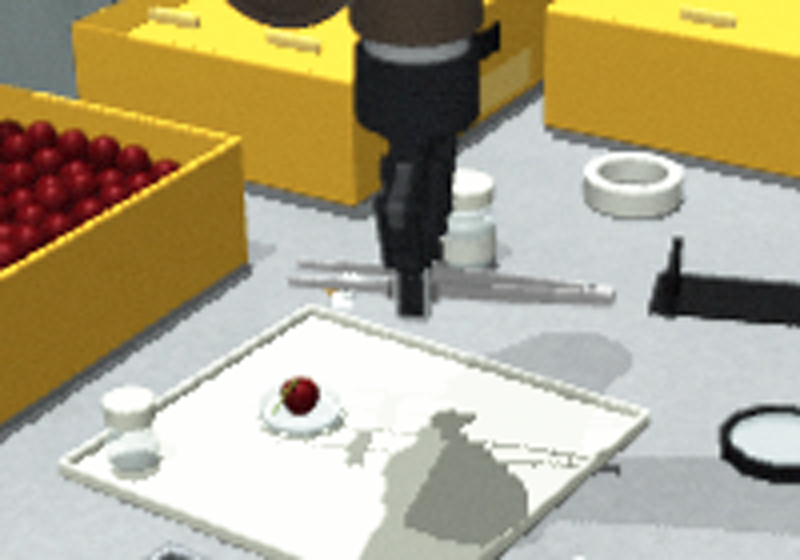

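carry_out --increments "0 0 0 0 -0.001 0.004 0.63; 0 0 0 0 0 0.007 0.63; 0 0 0 0 0 0.01 0.63; 0 0 0 0 0 0.01 0.63; 0 0 0 0 0 0.01 0.63; 0 0 0 0 0 0.007 0.63; 0 0 0 0 0 0.003 0.63; 0 0 0 0 0 0.002 0.63; 0 0 0 0 0 0 0.63; 0 0 0 0 0 0 0.63"

```text
t: 23.62
position: [0.5745, -0.0231, 0.0383]
ee_rot: [0.987, 0.163, 0.0, 0.0]
wrist_force: [0.9, -0.1, -0.8]
opening: 0.0317
```

Run:
```python
from h import *
plan([.574,-.0235,.038],18.8)
m=cam("wrist");im=bot.capture("wrist"); cv2.imwrite("pics/w14.png",cv2.resize(im[40:240,220:420],None,fx=3,fy=3,interpolation=cv2.INTER_NEAREST));cv2.imwrite("pics/w14f.png",im)
import pickle; pickle.dump(m,open("w14.pkl","wb"))
s=bot.capture("side"); cv2.imwrite("pics/s14.png",cv2.resize(s[120:260,200:400],None,fx=4,fy=4,interpolation=cv2.INTER_CUBIC))
for l in ["tip_fixed","tip_moving","rider_line","leg_line"]:
  print(l,[(round(x["score"],2),c2w("wrist",x["xyz"],m).round(4).tolist()) for x in bot.spot_in("wrist",l)[:3]])
```

```text
t 23.62 pos [ 0.5745 -0.0231  0.0383] yaw 18.81 open 0.0317 F [ 0.86 -0.07 -0.78]
turn [ 0.01 -0.03  0.01] shift(cur axes) [-0.0006  0.0002  0.0003] shift(target axes) [-0.0006  0.0002  0.0003]
tip_fixed [(0.95, [0.6093, -0.0132, 0.0555])]
tip_moving [(0.71, [0.5832, -0.0061, 0.0586]), (0.67, [0.607, -0.0111, 0.0566])]
rider_line [(0.68, [0.6213, 0.0002, 0.0533])]
leg_line [(0.78, [0.5824, -0.0022, 0.0612])]
```

View pics/w14.png

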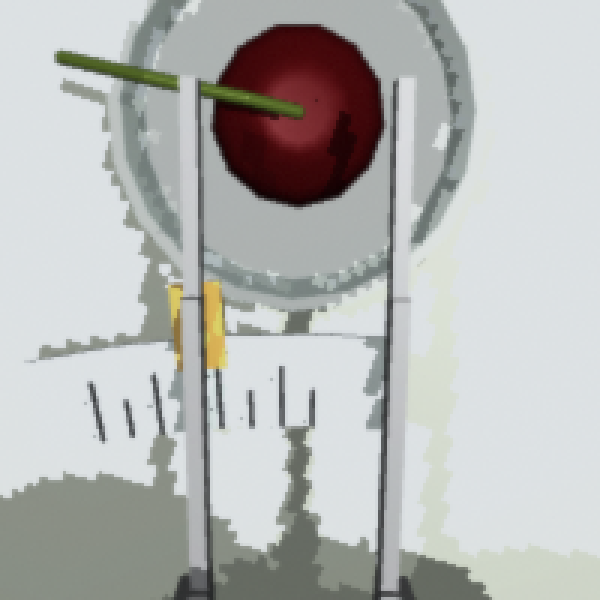

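View pics/s14.png

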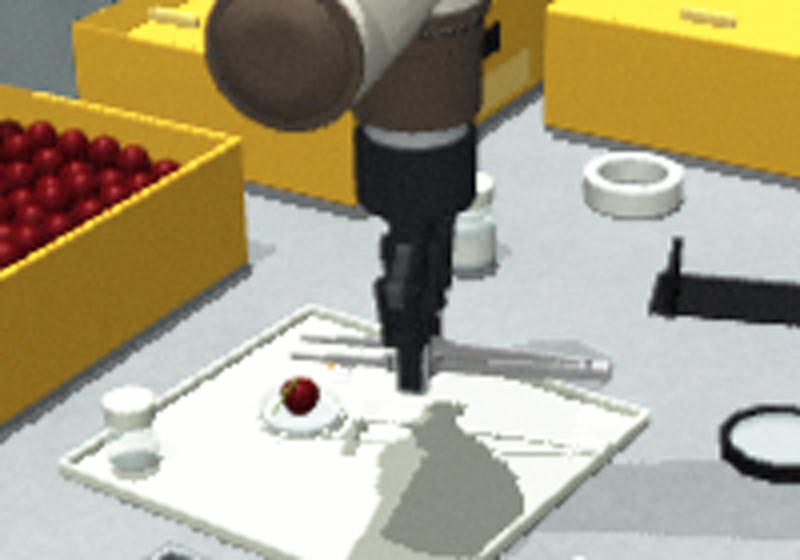

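carry_out --increments "0 0 0 0 0 0 0.63; 0 0 0 0 0 0 0.63; 0 0 0 0 0 0 0.63; 0 0 0 0 0 0 0.63; 0 0 0 0 0 0 0.63; 0 0 0 0 0 0 0.63"

```text
t: 24.42
position: [0.5742, -0.0231, 0.0381]
ee_rot: [0.987, 0.163, 0.0, 0.0]
wrist_force: [0.2, -0.5, 0.3]
opening: 0.0316
```

Run:
```python
from h import *
o=bot.get_obs();print(o["t"],o["position"],o["opening"],abs(o["joint_velocities"]).max())
m=cam("wrist");im=bot.capture("wrist"); cv2.imwrite("pics/w15f.png",im); old=cv2.imread("pics/w14f.png"); print("diff",np.abs(im.astype(int)-old).mean())
for u in(188,403):
  p=pix2w("wrist",220+u/3,40+80/3,.0545,m); print(p.round(4),np.linalg.norm(p[:2]-[.650,.0012]).round(4))
s=bot.capture("side"); cv2.imwrite("pics/s15.png",s); t=bot.capture("top"); cv2.imwrite("pics/t15.png",t)
for n in("top","side"):
  for l in ["slat_long_center","slat_short_center"]:
    print(n,l,[(round(x["score"],2),c2w(n,x["xyz"]).round(3).tolist()) for x in bot.spot_in(n,l)[:2]])
```

```text
24.4167 [ 0.57418382 -0.02311829  0.03811372] 0.0315670042464621 0.0022553482201341083
diff 1.3380494791666666
[0.646  0.014  0.0545] 0.0134
[ 0.6541 -0.0097  0.0545] 0.0117
top slat_long_center [(0.53, [0.492, 0.327, 0.022])]
top slat_short_center [(0.44, [0.482, 0.281, 0.031])]
side slat_long_center [(0.62, [0.49, 0.329, 0.024]), (0.47, [0.647, 0.011, 0.011])]
side slat_short_center [(0.81, [0.475, 0.288, 0.027])]
```

View pics/s15.png

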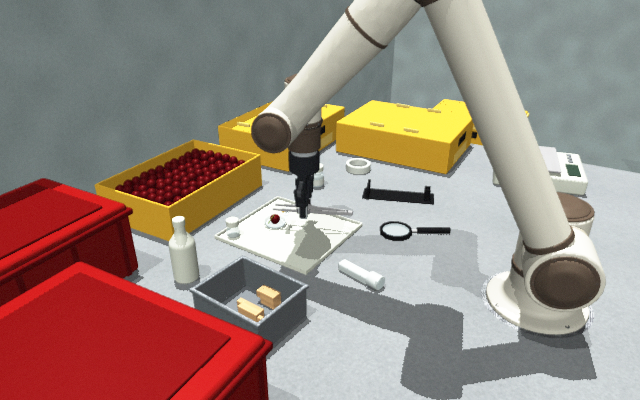

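```bash
python3 -c "
from bench import bot
print(bot.hand_in())"
```

```text
the job is handed in; nothing more can be done
None
```

I binned both pieces of slat, then lifted the measuring tweezers off their rest by the finger grips and squeezed them to the rider's line. The job was handed in at about 24.7 s with the gripper still holding them over the cherry; no verdict is reported.

Last checks:
- **Slats:** Both lie in the bin in the side picture. The networks put them within about 45 mm of the bin's centre, inside its limits.
- **Gap:** The leg stands over the rider line to within about 0.5 mm in the wrist picture, after allowing for parallax. I measured the rider at about 0.087 rad, and the tip gap at about 23.4 mm, which gives the same value. The finger opening (31.6 mm) would give about 0.093 rad instead. That difference is about 1 mm at the scale, inside the 2 mm limit, so I trusted the picture.
- **Tips:** They are 12 and 13 mm from the cherry's middle seen from above, one on each side. Their height, about 24 mm above the cherry's top, comes from the arm's pose and the grasp, not a direct measurement.
- **Level and still:** The tweezers look level in the side picture, joint speeds were about 0.002 rad/s, and the wrist force was near zero.
- **Other things:** The dish and the bystanders look unmoved in the pictures; I did not measure their positions again at the end.

The networks' labels for the tips and the leg line were unreliable, up to about 7 cm off, so I used the pixel measurements instead.

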